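# Check the rollers of a feed track

## Robot

A 7-joint arm with a two-finger parallel gripper is mounted at the origin on the work surface. World frame = base frame: x ahead of the robot, y to its left, z up, the work surface at z = 0. Lengths are in mm, angles in rad, forces in N, time in s.
With the tool pointing down it reaches from about 425 to 875 mm from the base axis. Payload 9.9 kg.
Tool frame: the origin (TCP) lies between the finger pads, 19 mm behind the fingertips; this is the grasp point; z points along the fingers, y is the line along which they close (so a half turn about z gives the same grasp; the last joint's range is limited). The gripper opens to 85 mm and grips with 20 to 120 N. Pads are 22 mm wide; open, the fingers measure 114 mm over their backs; the gripper's body (76 mm by 85 mm) begins 54 mm behind the grasp point. The pads swing forward as they close: fully open they stand 13 mm farther back than shut.
Start: joints at [-1.204, 0.576, 0.025, 1.437, -0.015, 1.129, -0.057], TCP at [294.082, 607.574, 249.989] pointing down, gripper open.
Joint ranges: [-2.76, 2.76], [-0.34, 2.15], [-1.52, 1.57], [0.19, 2.46], [-1.09, 4.23], [0.17, 1.99], [-2.82, 2.82]. Speed limits (rad/s): [2.22, 2.22, 3.01, 3.01, 3.14, 3.14, 3.14].

## Interface

Orientations are given as a unit quaternion [w, x, y, z].
In Python, from bench import state, capture, calibration, sign_off gives the robot as it stands.
- The arm moves only by the shell command python3 -m handwheel 'ROWS' [FORCE]. ROWS is JSON, a list of rows, each a list of 7 numbers: the turn, a rotation vector about the tool's x, y, z in rad, then the shift along the tool's x, y, z in m, then the opening, from 0 (shut) to 1 (fully open). A call has 1 to 8 rows; each row is the pose to reach, as a shift and turn from the pose commanded when the call began, along the tool's axes at that moment; what a row does not reach only later rows make up. A row lasts 1/10 s, in which the tool goes at most 50 mm and 8.59 degrees, less where a joint would pass 70% of its speed; a pose out of reach is approached as far as the arm can. A call with a gripper value outside its range is refused whole. The fingers move at their own pace and stop on an object; FORCE is the grip in N (left out, the last holds). Time passes only in rows, so rows that repeat a pose let the fingers close. It gives the time, the measured TCP pose, the force, the opening and the grip force at its end, in the units of the state.
- state(): the state, without advancing time (a new reading comes with each control period).
- capture(name): name is "scene" or "top" or "wrist"; returns (picture, depth): 480x640x3 uint8, red, green, blue; 480x640 float32, mm along the optical axis (not along the pixel's ray), 0 where there is no reading.
- calibration(name): a dict with "camera_matrix" (3x3 intrinsics, pixels), "k1" (the pictures are not rectified: a ray, as slopes to the right and down, at radius r is drawn at 1 + k1 r^2 times it, then the intrinsics apply), "rvec" (rotation vector, rad) and "tvec" (3), from world to camera coordinates, as OpenCV has them; the wrist camera has in their place "tool_from_camera" (4x4, takes a point from camera to tool coordinates, whose origin is the TCP and whose axes are the flange's). Camera axes: x right, y down, z forward; pixel columns grow to the right and rows downward; lengths in mm; the calibration is good to about 2 mm. A picture is of the moment at which its call begins: read the wrist's pose just before it. calibration takes no time and is no camera call.
- sign_off(): hands the job in; it is judged then, once.
The state is a dict: "time_s": time; "joint_positions": joint angles; "qd": joint speeds; "joint_torque": joint torques, N m; "eef_pos": TCP position; "tcp_rot": TCP orientation; "force": force on the tool from outside, world axes, zero at the start; "ft_torque": the same for the moment, N m; "grip_width": finger opening in mm; "gripper_force": force on a finger pad.
Only numpy, scipy, OpenCV 4.12 (cv2) and the standard library are available. Lean on these libraries where they do the work, as an engineer would, in place of code of your own. Each camera call takes 0.05 s, during which the arm holds its last target. There are 200 camera calls.

## Task

Check that the roller track on the bench runs freely: with shut fingertips, stroke lightly along the tops of all five rollers in one unbroken pass, starting on the roller next to the upright stop plate and running away from the plate to the open end, so that each roller in order turns the way the hand moves. Only touch the rollers: do not press hard, lift or shift the track, or disturb the things standing round it, and take the hand clear at the end.

Things in the scene. Friction and masses are not known exactly. Their poses are not given: they have to be found in the camera images.
- track: Roller track, loose on rubber feet on the bench, about 2.8 kg, 265 x 82 mm. Origin: on the bench under the middle roller; x along the track from the stop plate to the open end, z up. Five steel rollers (28 mm diameter, 60 mm long, axes along y) at x = -84, -42, 0, 42, 84 mm, tops 60 mm above the bench. Side rails at y = -38 and 38 mm, tops 50 mm above the bench, 10 mm below the rollers' tops.
- first_top (a point): Top of the first roller, mid-length, 60 mm above the bench; axes as the track's. Each roller is sprung: it starts to sink at about 1.3 N, gives about 1.25 mm for each further newton, and reaches a rigid stop 5 mm down at about 5 N.
- last_top (a point): Top of the last roller, at the open end, mid-length, 60 mm above the bench, 168 mm from first_top; axes as the track's.
- plate_top (a point): Middle of the top edge of the upright steel stop plate (6 mm thick, 82 mm wide), 95 mm above the bench, 56 mm before the first roller's axis (track x = -140 mm); axes as the track's.
- roller0 (a joint): Turn of roller 1 counted from the stop plate (rad): 0 at the start, grows when its top moves away from the stop plate; turns endlessly with very little friction and stops soon after it is let go.
- roller1 (a joint): Turn of roller 2 counted from the stop plate (rad): 0 at the start, grows when its top moves away from the stop plate; turns endlessly with very little friction and stops soon after it is let go.
- roller2 (a joint): Turn of roller 3 counted from the stop plate (rad): 0 at the start, grows when its top moves away from the stop plate; turns endlessly with very little friction and stops soon after it is let go.
- roller3 (a joint): Turn of roller 4 counted from the stop plate (rad): 0 at the start, grows when its top moves away from the stop plate; turns endlessly with very little friction and stops soon after it is let go.
- roller4 (a joint): Turn of roller 5 counted from the stop plate (rad): 0 at the start, grows when its top moves away from the stop plate; turns endlessly with very little friction and stops soon after it is let go.
- glue: Bystander: white glue bottle, 58 mm diameter, 150 mm tall, upright beside the track; origin at the centre of its underside.
- offcut: Bystander: wood offcut 110 x 45 x 35 mm high lying beside the track; origin at the centre of its underside, x along its length.
- jar: Bystander: clear screw-top jar, 52 mm diameter, 65 mm tall, upright beside the track; origin at the centre of its underside.

How it is judged:
By the outcome, as a careful person would: the job done as asked, in the order asked, and still so for the second after the job is handed in, with the robot touching nothing.
It also fails if it takes over 35 s, if anything falls off the work surface, if the arm or the gripper's body presses on something with over 40 N, if the wrist force passes 120 N, or if a joint passes its speed limit or range.

## Working session

There is one attempt and no reset: what is moved stays moved. The work goes in short steps, Python scripts to look and compute and a shell command to move; the robot and the scene stay as the last step left them, time stands still between calls to the robot, and variables do not carry over. Pictures are saved under pics/ and viewed, at most 10 in all, crops included, and the job is handed in when it is done.

```bash
mkdir -p pics; ls; python3 - <<'E'
from bench import *
import cv2
s=state();print({k:s[k] for k in("time_s","eef_pos","tcp_rot","force","grip_width")})
for n in("scene","top"):
    p,d=capture(n);cv2.imwrite(f"pics/{n}0.png",p[:,:,::-1]);import numpy as np;np.save(f"pics/{n}0.npy",d);print(n,calibration(n),(d>0).mean())
E
```

```text
pics
{'time_s': 0.0, 'eef_pos': array([293.88442303, 607.18266138, 249.13931681]), 'tcp_rot': array([-1.46236845e-04,  2.23470721e-01,  9.74710275e-01, -8.33805649e-04]), 'force': array([-0.1331824 ,  0.13153022,  0.24967956]), 'grip_width': 85.82484855079919}
scene {'camera_matrix': array([[595.61715905,   0.        , 315.18376152],
       [  0.        , 595.61715905, 246.49180045],
       [  0.        ,   0.        ,   1.        ]]), 'k1': -0.030310417660127847, 'rvec': array([ 1.59170546,  1.9743878 , -0.80732768]), 'tvec': array([ 105.81757845, -331.32579393, 1273.00665416])} 0.9960709635416667
top {'camera_matrix': array([[498.55659044,   0.        , 319.52407322],
       [  0.        , 498.55659044, 236.78685747],
       [  0.        ,   0.        ,   1.        ]]), 'k1': -0.1417766073616693, 'rvec': array([ 2.17147426, -2.18873826,  0.1303054 ]), 'tvec': array([ 32.7233408 , 598.20271087, 749.27080482])} 0.9960481770833334
```

View pics/top0.png

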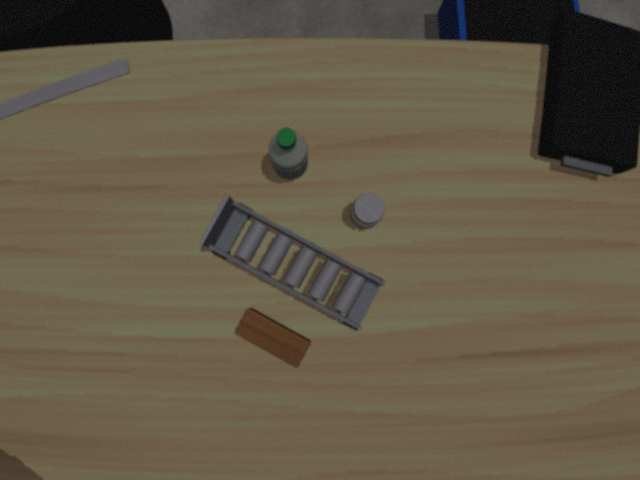

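View pics/scene0.png

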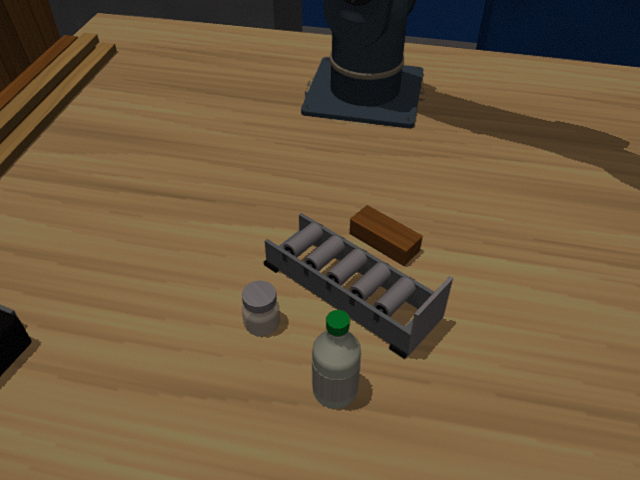

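The top view shows the plate at about (218,222), roller 1 at (251,241), roller 5 at (350,293), the glue at (288,155), the jar at (367,210) and the offcut at (273,337). The scene view agrees with this.

```bash
cat > h.py <<'E'
import numpy as np, cv2
from bench import calibration
def rays(n,uv):
    c=calibration(n);K=c["camera_matrix"];D=np.array([c["k1"],0,0,0,0.])
    return cv2.undistortPoints(np.float64(uv).reshape(-1,1,2),K,D)[:,0],c
def world(n,d):
    v,u=np.mgrid[:480,:640];r,c=rays(n,np.c_[u.ravel(),v.ravel()])
    P=np.c_[r,np.ones(len(r))]*d.reshape(-1,1);R=cv2.Rodrigues(c["rvec"])[0]
    return ((P-c["tvec"])@R).reshape(480,640,3)
def onplane(n,uv,z):
    r,c=rays(n,uv);R=cv2.Rodrigues(c["rvec"])[0];o=-R.T@c["tvec"];d=np.c_[r,np.ones(len(r))]@R
    return o+d*((z-o[2])/d[:,2])[:,None]
def project(n,P):
    c=calibration(n);return cv2.projectPoints(np.float64(P),c["rvec"],c["tvec"],c["camera_matrix"],np.array([c["k1"],0,0,0,0.]))[0][:,0]
E
python3 - <<'E'
from h import *
d={n:np.load(f"pics/{n}0.npy") for n in("top","scene")}
for n in d:
    W=world(n,d[n]);m=d[n]>0
    if n=="top": win=np.s_[190:340,195:395]
    else: win=np.s_[205:360,255:460]
    Z=W[win][...,2]; base=np.median(Z[(abs(Z)<12)]);print(n,"bench z",base)
    M=np.zeros((480,640),np.uint8);M[win]=((Z-base>54)&(Z-base<66))
    M=cv2.erode(M,np.ones((2,2)))
    k,L,st,ce=cv2.connectedComponentsWithStats(M)
    for i in range(1,k):
        if st[i,4]>25:
            p=W[L==i];print(ce[i].round(1),st[i,4],p.mean(0).round(1),p[:,2].max().round(1)-base, (p.max(0)-p.min(0)).round())
    M[:]=0;M[win]=(Z-base>85)
    p=W[M>0];
    if len(p):print("plate",len(p),p.mean(0).round(1),p[:,2].max())
W=world("top",d["top"])
for nm,(u,v) in dict(glue=(287,138),jar=(367,208),off=(273,337)).items(): print(nm,W[v,u].round())
E
```

```text
top bench z 0.05169648335530575
[368.3 205.1] 187 [642.3 -45.2  64.6] 65.9483035166447 [34. 35.  4.]
[368.2 220. ] 38 [619.9 -44.6  63.8] 65.9483035166447 [10. 18.  9.]
[251.1 240. ] 506 [591.4 131.4  58.5] 62.648303516644695 [57. 42.  9.]
[275.6 253.4] 495 [571.   94.6  58.5] 62.74830351664469 [58. 44.  9.]
[299.9 266.8] 478 [550.7  58.3  58.6] 63.048303516644694 [55. 44.  9.]
[324.8 280. ] 505 [530.7  21.3  58.4] 63.84830351664469 [60. 44. 10.]
[349.2 293.5] 493 [510.2 -15.   58.5] 63.24830351664469 [56. 43.  9.]
plate 425 [591.4 143.5 287.4] 804.018130705198
scene bench z 0.08463116368966286
[303.6 236.5] 346 [515.8 -13.8  58.4] 62.11536883631034 [57. 43.  8.]
[325.1 249.8] 380 [535.9  22.7  58.3] 62.21536883631033 [57. 42.  8.]
[347.7 263.6] 413 [555.6  59.5  58.3] 62.01536883631034 [60. 43.  8.]
[371.5 278.2] 451 [575.6  96.3  58.3] 62.315368836310334 [55. 41.  8.]
[396.  293.4] 495 [595.8 132.8  58.4] 62.815368836310334 [58. 44.  9.]
[258.5 287. ] 41 [629.5 -50.   64.6] 65.91536883631034 [19. 11.  4.]
[266.2 298.7] 295 [645.5 -34.9  62.8] 66.01536883631033 [44. 26. 12.]
[431.8 314.5] 62 [620.5 183.   57. ] 61.61536883631034 [64. 34.  8.]
plate 2181 [736.8  96.  148.5] 675.8239551890043
glue [720.  73. 152.]
jar [638. -43.  65.]
off [445. 101.  36.]
```

```bash
python3 -m handwheel '[[0,0,0.05,-0.04,-0.024,0,0],[0,0,0.05,-0.08,-0.048,0,0],[0,0,0.05,-0.12,-0.073,0,0],[0,0,0.05,-0.16,-0.097,0,0],[0,0,0.05,-0.2,-0.122,0,0],[0,0,0.05,-0.24,-0.146,0,0],[0,0,0.05,-0.28,-0.17,0.02,0],[0,0,0.05,-0.32,-0.195,0.04,0]]' 20
cat > w.py <<'E'
from h import *
from bench import state
from scipy.spatial.transform import Rotation as Ro
a=np.array([593.6,132.0]);b=np.array([513.0,-14.4])
def go(s):
    "tool shift to track coordinate s (mm, 0=roller 1 top, lateral 0)"
    q=state();R=Ro.from_quat(np.roll(q["tcp_rot"],-1)).as_matrix();t=(b-a)/np.hypot(*(b-a))
    p=q["eef_pos"];rel=p[:2]-a
    print("t",q["time_s"],"pos",p.round(1),"s %.1f lat %.1f"%(rel@t,rel@[-t[1],t[0]]),"F",q["force"].round(2),"w",q["grip_width"])
    yaw=np.arctan2(*(R.T@[*-t,0])[[0,1]]);print("rotz (make y=-t)",-yaw,"tilt",R[:,2].round(4))
    print("shift",(R.T@[*(a+s*t-p[:2]),0]).round(2),"t in tool",(R.T@[*t,0]).round(4))
E
python3 -c "
from w import *
go(-7)"
```

```text
time_s: 0.9
eef_pos: [497.1, 292.7, 210.6]
tcp_rot: [0.0, 0.248, 0.969, 0.0]
force: [1.2, 0.8, -0.6]
grip_width: 0.0
gripper_force: 0.0
t 0.9 pos [497.1 292.7 210.6] s -94.2 lat -162.0 F [ 1.19  0.77 -0.62] w 0.005582854392517936
rotz (make y=-t) 0.0027008012167690386 tilt [ 1.e-03  7.e-04 -1.e+00]
shift [-1.6178e+02 -8.7680e+01 -1.0000e-02] t in tool [ 0.0027 -1.     -0.0011]
```

```bash
python3 -m handwheel '[[0,0,0.0027,-0.04,-0.022,0,0],[0,0,0.0027,-0.08,-0.044,0,0],[0,0,0.0027,-0.12,-0.066,0,0],[0,0,0.0027,-0.162,-0.0877,0,0],[0,0,0.0027,-0.162,-0.0877,0.04,0],[0,0,0.0027,-0.162,-0.0877,0.08,0],[0,0,0.0027,-0.162,-0.0877,0.115,0],[0,0,0.0027,-0.162,-0.0877,0.115,0]]'
python3 - <<'E'
from w import *
from bench import capture
go(-7)
for n in("scene",):
    p,d=capture(n);cv2.imwrite(f"pics/{n}1.png",cv2.resize(p[150:390,240:500,::-1],None,fx=2.4,fy=2.4))
print(state()["force"])
E
```

```text
time_s: 1.7
eef_pos: [593.1, 138.7, 91.2]
tcp_rot: [-0.004, 0.249, 0.968, -0.002]
force: [0.1, 0.1, 0.5]
grip_width: -0.0
gripper_force: 0.0
t 1.7 pos [593.1 138.7  91.2] s -5.6 lat -3.7 F [0.05 0.07 0.52] w -0.025697404769862525
rotz (make y=-t) -0.00014803129249544282 tilt [-0.0083 -0.0023 -1.    ]
shift [-3.69  1.38 -0.03] t in tool [-1.e-04 -1.e+00  6.e-03]
[ 0.66360402 -0.27203374  1.16649596]
```

View pics/scene1.png

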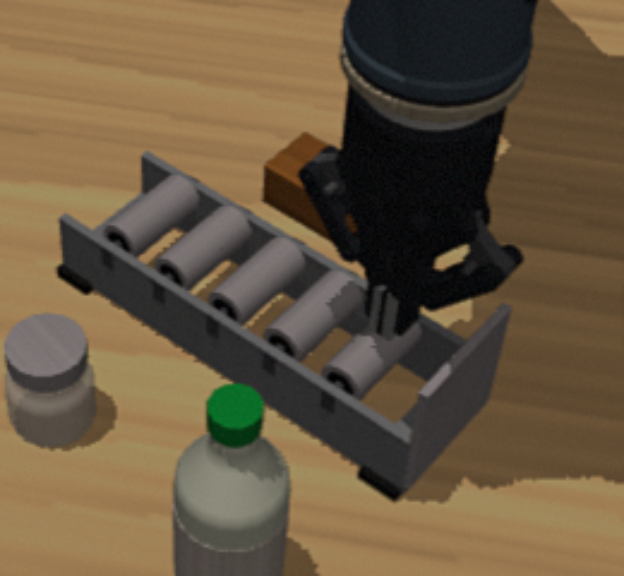

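The shut fingertips hover above roller 1, at about (395,320) in the crop. The finger linkage juts toward the plate near (515,258), so I'll check its clearance before descending.

```bash
python3 - <<'E'
from w import *
from bench import capture
go(-7)
t=(b-a)/np.hypot(*(b-a));n=np.array([-t[1],t[0]])
for c in("scene","top"):
    p,d=capture(c);W=world(c,d).reshape(-1,3);rel=W[:,:2]-a;s=rel@t;l=rel@n
    for lo,hi in((-75,-60),(-60,-50),(-50,-40),(-40,-30),(-30,-20),(-12,0)):
        m=(s>lo)&(s<hi)&(abs(l)<45)&(W[:,2]>64)&(W[:,2]<200);z=W[m,2]
        print(c,lo,hi,m.sum(),"z hist",np.histogram(z,bins=range(60,201,10))[0])
E
```

```text
t 1.75 pos [594.7 139.1  94. ] s -6.7 lat -2.5 F [ 0.66 -0.27  1.17] w 0.04602544387362058
rotz (make y=-t) -0.0001602213916661114 tilt [-0.0047 -0.0014 -1.    ]
shift [-2.48  0.27 -0.01] t in tool [-2.0e-04 -1.0e+00  3.5e-03]
scene -75 -60 182 z hist [  0   0   0   0   0   0   0   0   0  15 159   8   0   0]
scene -60 -50 899 z hist [ 82 143 153 283   0   0   0   1  28  45  84  78   2   0]
scene -50 -40 366 z hist [  0   0   0   0   0   0   4  33  53  18  24  46 111  77]
scene -40 -30 282 z hist [ 0  0  0  0  0  1 34 76  8  6 31 49 48 29]
scene -30 -20 460 z hist [ 0  0 11 23 16 11 76 58 38 45 52 66 64  0]
scene -12 0 468 z hist [ 0  6 38 42 41 44 54 24 42 54 55 68  0  0]
top -75 -60 0 z hist [0 0 0 0 0 0 0 0 0 0 0 0 0 0]
top -60 -50 0 z hist [0 0 0 0 0 0 0 0 0 0 0 0 0 0]
top -50 -40 0 z hist [0 0 0 0 0 0 0 0 0 0 0 0 0 0]
top -40 -30 0 z hist [0 0 0 0 0 0 0 0 0 0 0 0 0 0]
top -30 -20 0 z hist [0 0 0 0 0 0 0 0 0 0 0 0 0 0]
top -12 0 0 z hist [0 0 0 0 0 0 0 0 0 0 0 0 0 0]
```

Linkage stays at z ≥ 130 over the plate's 95 mm, so there is room. Descending gently.

```bash
python3 -m handwheel '[[0,0,0,0,0,0.003,0],[0,0,0,0,0,0.006,0],[0,0,0,0,0,0.009,0],[0,0,0,0,0,0.011,0],[0,0,0,0,0,0.011,0],[0,0,0,0,0,0.011,0]]'; python3 -c "
from w import *
go(-7)"
```

```text
time_s: 2.45
eef_pos: [596.2, 139.5, 84.8]
tcp_rot: [-0.0, 0.249, 0.968, -0.0]
force: [0.6, 0.3, 0.0]
grip_width: -0.1
gripper_force: 0.0
t 2.45 pos [596.2 139.5  84.8] s -7.8 lat -1.4 F [0.6  0.32 0.01] w -0.06135437191150136
rotz (make y=-t) -0.00021084519484852187 tilt [-1.e-04 -0.e+00 -1.e+00]
shift [-1.36 -0.78 -0.  ] t in tool [-2.e-04 -1.e+00  1.e-04]
```

```bash
python3 -m handwheel '[[0,0,0,0,0,0.002,0],[0,0,0,0,0,0.004,0],[0,0,0,0,0,0.005,0],[0,0,0,0,0,0.005,0],[0,0,0,0,0,0.005,0]]'; python3 -m handwheel '[[0,0,0,0,0,0.001,0],[0,0,0,0,0,0.001,0],[0,0,0,0,0,0.001,0]]'
```

```text
time_s: 2.95
eef_pos: [596.2, 139.5, 79.7]
tcp_rot: [-0.0, 0.249, 0.968, -0.0]
force: [-0.9, 0.2, -0.7]
grip_width: 0.2
gripper_force: 0.0
time_s: 3.25
eef_pos: [596.2, 139.5, 78.8]
tcp_rot: [-0.0, 0.249, 0.968, -0.0]
force: [0.2, 0.7, 0.2]
grip_width: -0.1
gripper_force: 0.0
```

```bash
python3 -m handwheel '[[0,0,0,0,0,0.001,0],[0,0,0,0,0,0.001,0],[0,0,0,0,0,0.001,0]]'
```

```text
time_s: 3.55
eef_pos: [596.3, 139.6, 77.9]
tcp_rot: [0.0, 0.249, 0.968, 0.0]
force: [0.2, 0.7, 1.7]
grip_width: -0.2
gripper_force: 0.9
```

```bash
python3 -m handwheel '[[0,0,0,0,-0.0005,0.001,0],[0,0,0,0,-0.001,0.001,0],[0,0,0,0,-0.0015,0.001,0]]'
```

```text
time_s: 3.85
eef_pos: [595.5, 138.2, 76.9]
tcp_rot: [0.0, 0.249, 0.968, 0.0]
force: [0.1, -0.1, 2.7]
grip_width: -0.1
gripper_force: 1.4
```

```bash
python3 -m handwheel '[[0,0,0,0,-0.004,0.0002,0],[0,0,0,0,-0.008,0.0002,0],[0,0,0,0,-0.012,0.0002,0],[0,0,0,0,-0.016,0.0002,0],[0,0,0,0,-0.02,0.0002,0],[0,0,0,0,-0.024,0.0002,0],[0,0,0,0,-0.028,0.0002,0],[0,0,0,0,-0.032,0.0002,0]]'; python3 -c "
from w import *
go(168)"
```

```text
time_s: 4.65
eef_pos: [579.6, 109.8, 76.4]
tcp_rot: [-0.0, 0.249, 0.968, -0.0]
force: [0.2, -0.1, -0.5]
grip_width: 0.1
gripper_force: 0.0
t 4.65 pos [579.6 109.8  76.4] s 26.2 lat -1.5 F [ 0.21 -0.09 -0.55] w 0.05205867692977595
rotz (make y=-t) -0.00017272875545618644 tilt [-5.e-04 -1.e-04 -1.e+00]
shift [-1.5700e+00 -1.4184e+02  4.0000e-02] t in tool [-2.e-04 -1.e+00  3.e-04]
```

```bash
python3 -m handwheel '[[0,0,0,0,-0.004,0,0],[0,0,0,0,-0.008,0,0],[0,0,0,0,-0.012,0,0],[0,0,0,0,-0.016,0,0]]'
```

```text
time_s: 5.05
eef_pos: [572.1, 95.9, 76.7]
tcp_rot: [0.0, 0.249, 0.968, 0.0]
force: [-0.7, 0.7, 3.4]
grip_width: -0.3
gripper_force: 1.5
```

```bash
python3 -m handwheel '[[0,0,0,0,-0.005,-0.0002,0],[0,0,0,0,-0.01,-0.0003,0],[0,0,0,0,-0.015,-0.0003,0],[0,0,0,0,-0.02,-0.0003,0],[0,0,0,0,-0.025,-0.0003,0],[0,0,0,0,-0.03,-0.0003,0],[0,0,0,0,-0.035,-0.0003,0],[0,0,0,0,-0.04,-0.0003,0]]'
```

```text
time_s: 5.85
eef_pos: [553.0, 60.9, 77.0]
tcp_rot: [0.0, 0.249, 0.968, 0.0]
force: [0.9, 0.1, 2.4]
grip_width: 0.0
gripper_force: 1.4
```

```bash
python3 -m handwheel '[[0,0,0,0,-0.005,0,0],[0,0,0,0,-0.01,0.0001,0],[0,0,0,0,-0.015,0.0001,0],[0,0,0,0,-0.02,0.0001,0],[0,0,0,0,-0.025,0.0001,0],[0,0,0,0,-0.03,0.0001,0],[0,0,0,0,-0.035,0.0001,0],[0,0,0,0,-0.04,0.0001,0]]'; python3 -c "
from w import *
go(168)"
```

```text
time_s: 6.65
eef_pos: [533.6, 25.9, 76.9]
tcp_rot: [0.0, 0.249, 0.969, 0.0]
force: [0.0, 0.5, 2.8]
grip_width: 0.2
gripper_force: 1.4
t 6.65 pos [533.6  25.9  76.9] s 121.9 lat -1.4 F [0.04 0.45 2.85] w 0.1575100013944928
rotz (make y=-t) 6.955029213821913e-06 tilt [ 1.e-04  2.e-04 -1.e+00]
shift [-1.430e+00 -4.614e+01 -1.000e-02] t in tool [ 0.e+00 -1.e+00 -3.e-04]
```

```bash
python3 -m handwheel '[[0,0,0,0,-0.005,0,0],[0,0,0,0,-0.01,0,0],[0,0,0,0,-0.015,0,0],[0,0,0,0,-0.02,0,0],[0,0,0,0,-0.025,0,0],[0,0,0,0,-0.03,0,0],[0,0,0,0,-0.035,0,0],[0,0,0,0,-0.04,0,0]]'
```

```text
time_s: 7.45
eef_pos: [514.4, -9.1, 76.9]
tcp_rot: [0.0, 0.249, 0.968, 0.0]
force: [-0.3, 0.9, 1.8]
grip_width: -0.0
gripper_force: 1.4
```

```bash
python3 -m handwheel '[[0,0,0,0,-0.005,0,0],[0,0,0,0,-0.01,0,0],[0,0,0,0,-0.015,0,0],[0,0,0,0,-0.02,0,0],[0,0,0,0,-0.025,0,0],[0,0,0,0,-0.03,0,0],[0,0,0,0,-0.034,-0.003,0],[0,0,0,0,-0.036,-0.015,0]]'
```

```text
time_s: 8.25
eef_pos: [496.1, -41.0, 91.4]
tcp_rot: [-0.001, 0.249, 0.968, -0.0]
force: [-0.1, 0.1, 0.0]
grip_width: -0.5
gripper_force: 0.0
```

```bash
python3 -m handwheel '[[0,0,0,0,0,-0.03,0],[0,0,0,0,0,-0.06,0],[0,0,0,0,0,-0.1,0],[0,0,0,0,-0.02,-0.13,0],[0,0,0,0,-0.05,-0.15,0],[0,0,0,0,-0.08,-0.15,0],[0,0,0,0,-0.08,-0.15,0],[0,0,0,0,-0.08,-0.15,0]]'
python3 - <<'E'
from h import *
from bench import capture
p,d=capture("scene");q=cv2.imread("pics/scene0.png")
cv2.imwrite("pics/scene2.png",np.vstack([q[190:420,230:500],p[190:420,230:500,::-1]]))
E
```

```text
time_s: 9.05
eef_pos: [458.2, -110.8, 242.7]
tcp_rot: [0.001, 0.25, 0.968, 0.0]
force: [0.3, 0.4, 0.2]
grip_width: 0.3
gripper_force: 0.0
```

View pics/scene2.png

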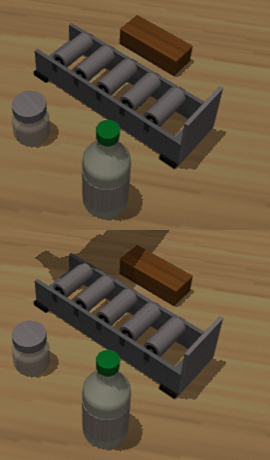

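The before and after views match: the track corner at (180,165) reappears at (180,395), and the bystanders have not moved. The hand is clear.

```bash
python3 -c "
from bench import *
print(sign_off())"
```

```text
the job is handed in; nothing more can be done
None
```

I stroked all five rollers in one pass from the stop plate to the open end, with force readings up to about 3.4 N. The track and the things round it look unmoved, the hand is clear and the job is handed in at about 9 s; I inferred the rollers turning from contact and did not measure it.

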